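# Change over the dust extraction with an interlocked pair of damper levers

### The job

Change over the dust extraction at the grey damper box: swing the lever with the round post counter-clockwise until you feel it come firmly against its stop, which frees the lever with the flat paddle, and then swing that one counter-clockwise until it too rests on its stop. Work by feel and gently: force neither stop nor a lever that is still locked. Leave both levers there, let go, and leave the other things on the bench where they are.

Things in the scene. Friction and masses are not known exactly. Their poses are not given: they have to be found in the camera images.
- damper_box: Grey steel two-way dust damper box fixed to the bench, 240 (x) x 340 (y) x 110 mm high, with aluminium duct elbows (two on its far face, one on its +y side). Origin under its centre at bench level; +x points to the face with two elbows, +y to its left, where the first shaft is. Two upright shafts 115 mm apart stand on its flat top; each lever turns in a level plane.
- first_shaft (a point): Axis of the first shaft at the box top (110 mm up), 57.5 mm to the box's +y side. It carries a 110 mm steel disc with a wide notch and a small lug, and above it the round-post lever, clamped on at an unmeasured angle up to 10 degrees either way: where the post stands when the stop is met can only be felt. Within 2 degrees of the stop the second shaft is free. Stays where left.
- second_shaft (a point): Axis of the second shaft at the box top (110 mm up), 57.5 mm to the box's -y side. It carries a steel sector plate of 72 mm radius, a lug and the flat-paddle lever.
- round_post (a point): Centre, half-way up, of the first lever's handle: an upright round black post, 22 mm thick, 50 mm tall, 95 mm from the shaft's axis, on a bar whose top is 23 mm below this point. Starts 7 to 45 degrees off the box's +x, towards +y. Turns counter-clockwise seen from above, with some 3 N drag, through 57 to 75 degrees to the stop, where resistance rises steeply (within 3 to 4 mm).
- flat_paddle (a point): Centre, half-way up, of the second lever's handle: an upright flat black paddle, 40 mm along the lever, 12 mm thick, 50 mm tall, 90 mm from the shaft's axis, on a bar whose top is 23 mm below this point. At joint 0 it lies at -2.4 rad from the box's +x, seen from above. Turns counter-clockwise with some 4 N drag and stays where left; at its stop resistance rises steeply.
- paddle_lever (a joint): Angle of the second lever, rad, growing counter-clockwise seen from above: 0 to 0.08 at the start, 1.25 when its lug rests on the second stop. While the first lever is not on its stop the sector plate runs against the disc's rim at about 0.115 and the lever is blocked.
- screw_tin: Bystander: a flat round steel tin, 38 mm across and 22 mm high, standing on the front part of the damper box's top. Leave alone. Origin at its underside.
- tape_measure: Bystander: a black tape measure, 70 x 36 x 66 mm, standing on the bench just in front of the damper box. Leave alone. Origin at its underside.
- offcut: Bystander: a pale wooden offcut, 110 x 70 x 36 mm, lying on the bench beside the damper box. Leave alone. Origin at its underside.
- glue_bottle: Bystander: a white glue bottle, 60 mm across, 170 mm high. Leave alone. Origin at its underside.
- screw_jar: Bystander: a glass jar, 72 mm across, 90 mm high. Leave alone. Origin at its underside.
- hammer: Bystander: a hammer lying flat. Leave alone. Origin at its underside.
- screwdriver: Bystander: a screwdriver lying flat. Leave alone. Origin at its underside.
- sanding_block: Bystander: a wood-and-cork sanding block, 120 x 65 x 40 mm. Leave alone. Origin at its underside.
- first_stop (a point): Top of the first stop: a rubber-sleeved pin on the box top, 16 mm across and 16 mm tall; the lug of the first shaft's disc comes to rest on it. More than 45 N on it (about 33 N pushed at the post) would bend it.
- second_stop (a point): Top of the second stop, the same pin for the lug of the second lever. More than 45 N on it (about 33 N pushed at the paddle) would bend it. While the first lever is not on its stop, the sector plate runs against the disc's rim and blocks the second lever; more than 40 N there (about 33 N at the paddle) would damage the interlock.

How it is judged (in metres and radians):
On the way:
1. the round-post lever has been brought firmly against its stop (more than 2 N on the stop) (contact force between damper_box_c0 and anything else above 2 N), for 0.1 s.
At the end, for the whole second after the job is handed in: The flat-paddle lever is at its stop (joint above 1.19 rad of 1.25) and at rest, with the round-post lever still swung over to the box's +y side (post less than 22 mm ahead of and more than 120 mm to the left of the box's centre), where the interlock holds it (value of joint paddle_lever above 1.19 rad and velocity of joint paddle_lever between -0.02 and 0.02 rad/s and x of round_post in the frame of damper_box below 0.022 m and y of round_post in the frame of damper_box above 0.12 m); the robot touches nothing.
It fails at once if a stop is forced (more than 45 N on it) (contact force between any of damper_box_c0, damper_box_c1 and anything else above 45 N).
It fails at once if the locked second lever is forced (more than 40 N on its sector plate) (contact force between first_disc and paddle_lever above 40 N).
It fails at once if a bystander is moved more than 30 mm (distance of any of screw_tin, tape_measure, offcut, glue_bottle, screw_jar, hammer, screwdriver, sanding_block from where it was at the start of the episode above 0.03 m).
It also fails if it takes over 70 s, if anything falls off the work surface, if the arm or the gripper's body presses on something with over 40 N, if the wrist force passes 120 N, or if a joint passes its speed limit or range.

### The arm

A 6-joint arm with a two-finger parallel gripper is mounted at the origin on the work surface. World frame = base frame: x ahead of the robot, y to its left, z up, the work surface at z = 0. Lengths are in m, angles in degrees, forces in N, time in s.
With the tool pointing down it reaches from about 0.35 to 0.875 m from the base axis. Payload 4.2 kg.
Tool frame: the origin (TCP) lies on the centre line of the jaws, within the pads' length; the fingertips stand tip_reach ahead of it and the grasp point (between the pads) is the TCP (tip_reach is the distance from the TCP to the fingertips, in m); z points along the fingers, y is the line along which they close (so a half turn about z gives the same grasp; the last joint's range is limited). The gripper opens to 87 mm and grips with 3 to 60 N. Pads are 19 mm wide; open, the fingers measure 117 mm over their backs; the gripper's body (75 mm by 190 mm) begins 51 mm behind the grasp point.
Start: joints at [90.504, 22.042, 0.453, 0, -68.411, -14.817], TCP at [0.154, 0.606, 0.242] pointing down, gripper open.
Joint ranges: [-179.83, 179.83], [-69.29, 118.12], [-61.27, 80.66], [-181.25, 117.63], [-171.15, -9.14], [-177.46, 177.46]. Speed limits (degrees/s): [159.86, 159.86, 180, 180, 180, 180].

### API

Orientations are given as a 3x3 rotation matrix whose columns are the frame's x, y, z axes.
In Python, from station import sense, capture, finish_job, tip_reach gives the robot as it stands.
- The arm moves only by the tool arm_command, never from a script. Its argument "deltas" is a list of rows, each a list of 7 numbers: the turn, a rotation vector about the tool's x, y, z in rad, then the shift along the tool's x, y, z in cm, then the closure, from -1 (fully open) to 1 (shut), so that 0 is half open. In form: [[rx, ry, rz, dx, dy, dz, hand], ...]. A call has 1 to 8 rows; each row is the pose to reach, as a shift and turn from the pose commanded when the call began, along the tool's axes at that moment; what a row does not reach only later rows make up. A row lasts 1/12 s, in which the tool goes at most 41.7 mm and 7.16 degrees, less where a joint would pass 70% of its speed; a pose out of reach is approached as far as the arm can. A call with a gripper value outside its range is refused whole. The fingers move at their own pace and stop on an object; the grip force is fixed at half the most. Time passes only in rows, so rows that repeat a pose let the fingers close. It gives the time, the measured TCP pose, the force, the opening and the grip force at its end, in the units of the state.
- sense(): the state, without advancing time (a new reading comes with each control period).
- capture(name): name is "scene" or "top" or "wrist"; returns a dict with "pixels" (420x560x3 uint8, blue, green, red), "fovy" (degrees; the focal length in pixels is half the picture's height over the tangent of half this angle, whatever the lens; pixels are square), "cx", "cy" (the principal point, pixels), "k1" (the pictures are not rectified: a ray, as slopes to the right and down, at radius r is drawn at 1 + k1 r^2 times it, then the intrinsics apply), "rvec" (rotation vector, rad) and "tvec" (3), from world to camera coordinates, as OpenCV has them. Camera axes: x right, y down, z forward; pixel columns grow to the right and rows downward; lengths in m; the calibration is good to about 2 mm. A picture is of the moment at which its call begins. There is no depth.
- finish_job(): hands the job in; it is judged then, once.
The state is a dict: "time_s": time; "joints": joint angles; "joint_velocities": joint speeds; "effort": joint torques, N m; "tcp_pos": TCP position; "ee_rot": TCP orientation; "wrist_force": force on the tool from outside, world axes, zero at the start; "moment": the same for the moment, N m; "gripper_width": opening from 0.0 (shut) to 1.0 (fully open); "gripper_force": force on a finger pad.
Only numpy, scipy, OpenCV 4.12 (cv2) and the standard library are available. Lean on these libraries where they do the work, as an engineer would, in place of code of your own. Each camera call takes 0.05 s, during which the arm holds its last target. There are 200 camera calls.

## Working session

There is one attempt and no reset: what is moved stays moved. The work goes in short steps, Python scripts to look and compute and a tool call to move; the robot and the scene stay as the last step left them, time stands still between calls to the robot, and variables do not carry over. Pictures are saved under pics/ and viewed, at most 10 in all, crops included, and the job is handed in when it is done.

Besides the shell and the picture viewer there is one more tool, called as a command line: name --pt "numbers of a row" for each row, then --argument value for the rest. arm_command: Moves the arm, as the interface text tells. Its arguments: {"type":"object","properties":{"deltas":{"type":"array"}},"required":["deltas"]}

```bash
mkdir -p pics
cat > h.py <<'E'
import numpy as np,cv2
from station import sense,capture,finish_job,tip_reach
def K(c):
    h,w=c["pixels"].shape[:2];f=h/2/np.tan(np.radians(c["fovy"])/2)
    return np.array([[f,0,c["cx"]],[0,f,c["cy"]],[0,0,1]]),np.array([c["k1"],0,0,0,0.])
def ray(c,uv):
    k,d=K(c);p=cv2.undistortPoints(np.array([[uv]],float),k,d).ravel()
    R=cv2.Rodrigues(np.array(c["rvec"],float))[0];o=-R.T@np.array(c["tvec"],float).ravel()
    return o,R.T@np.array([p[0],p[1],1])
def onz(c,uv,z):
    o,v=ray(c,uv);return o+v*(z-o[2])/v[2]
def proj(c,P):
    k,d=K(c);return cv2.projectPoints(np.array(P,float).reshape(-1,3),np.array(c["rvec"],float),np.array(c["tvec"],float),k,d)[0][:,0]
E
python3 - <<'E'
from h import *
import pickle
cs={n:capture(n) for n in("scene","top","wrist")}
pickle.dump(cs,open("c0.pkl","wb"))
cv2.imwrite("pics/a.png",cs["scene"]["pixels"]);cv2.imwrite("pics/b.png",cs["top"]["pixels"])
s=sense();print(tip_reach,s)
for n in cs:print(n,ray(cs[n],(280,210)))
E
```

```text
0.019 {'time_s': 0.15, 'joints': array([ 9.05028211e+01,  2.20804987e+01,  3.97065541e-01, -2.02164668e-02,
       -6.84101473e+01, -1.48180746e+01]), 'joint_velocities': array([-0.04712536, -0.10554462,  0.24693188,  0.04213255,  0.04033185,
       -0.04754434]), 'effort': array([-6.96550751e-05, -3.91050410e+01,  1.87587261e+01,  4.22236919e+00,
        1.23589870e-02, -1.39259919e-04]), 'tcp_pos': array([0.1544006 , 0.60519208, 0.24070848]), 'ee_rot': array([[ 9.68917779e-01, -2.47382778e-01, -3.13743167e-04],
       [-2.47382956e-01, -9.68916403e-01, -1.63608161e-03],
       [ 1.00747514e-04,  1.66284328e-03, -9.99998612e-01]]), 'wrist_force': array([ 0.99848583,  0.72421916, -0.09375833]), 'moment': array([-0.03447732, -0.01931461, -0.02239978]), 'gripper_force': 0.0, 'gripper_width': 1.0032394463257848}
scene (array([ 0.95929982, -0.66443631,  1.35261683]), array([-0.31700869,  0.4529812 , -0.8333756 ]))
top (array([ 0.33772947, -0.0339839 ,  1.71892281]), array([ 0.09836214,  0.02499933, -0.99491973]))
wrist (array([0.22603909, 0.58677637, 0.38413752]), array([-0.27036303,  0.0591052 , -0.96100186]))
```

View pics/a.png

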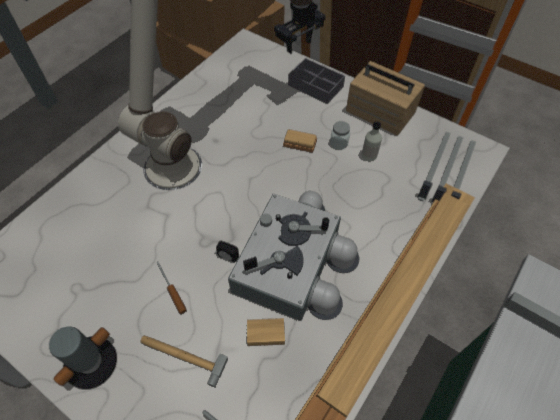

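View pics/b.png

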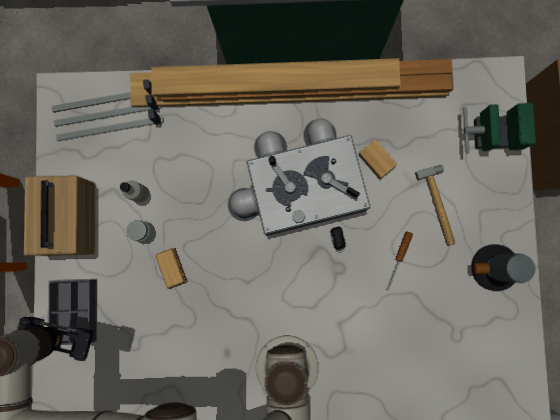

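Top view: box top spans about (248-370, 137-236). The post is near (272,161) on a shaft at about (290,187), the paddle is near (350,192) on a shaft at about (326,178), and the tin is at (298,215). I'll view an enlarged crop next.

Run:
```python
from h import *
import pickle
cs=pickle.load(open("c0.pkl","rb"))
t=cs["top"];s=cs["scene"]
g=t["pixels"]
cv2.imwrite("pics/c.png",cv2.resize(g[120:250,225:385],None,fx=5,fy=4.6 and 5,interpolation=cv2.INTER_CUBIC)[:600])
cv2.imwrite("pics/d.png",cv2.resize(s["pixels"][185:320,205:365],None,fx=4.4,fy=4.4,interpolation=cv2.INTER_CUBIC))
```

```text
(no output)
```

View pics/c.png

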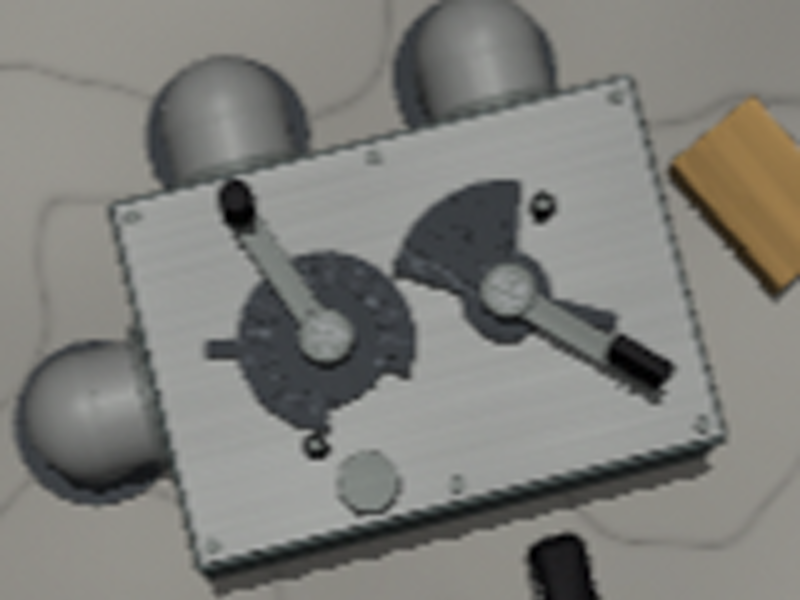

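View pics/d.png

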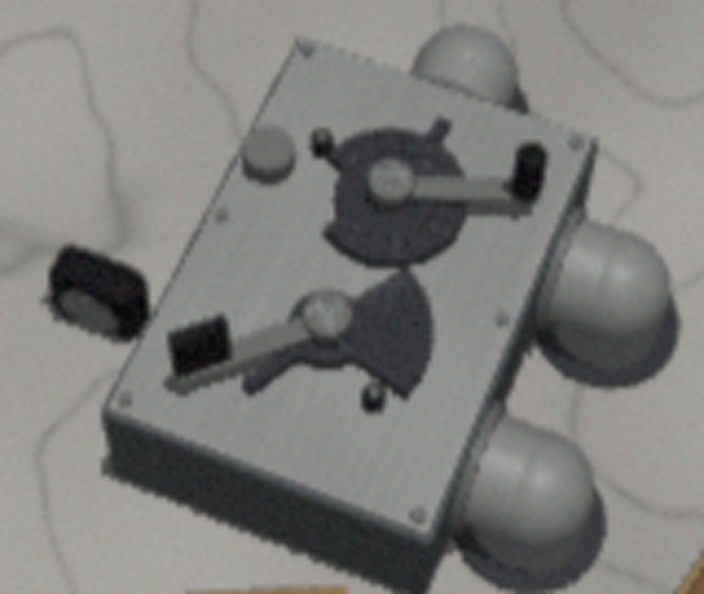

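Crop: box top corners at about (110,205),(630,77),(723,437),(203,570) in 5x pixels, post about (238,205), paddle about (640,362). I'll triangulate these.

```bash
cat > geo.py <<'E'
from h import *
import pickle
cs=pickle.load(open("c0.pkl","rb"))
t=cs["top"];s=cs["scene"]
T=lambda x,y:((x+.5)/5-.5+225,(y+.5)/5-.5+120)
S=lambda x,y:((x+.5)/4.4-.5+205,(y+.5)/4.4-.5+185)
def tri(a,b):
    o1,v1=ray(t,a);o2,v2=ray(s,b)
    k=np.linalg.lstsq(np.c_[v1,-v2],o2-o1,rcond=None)[0]
    p,q=o1+k[0]*v1,o2+k[1]*v2
    return (p+q)/2,np.linalg.norm(p-q)
C=np.array([onz(t,T(*p),.11) for p in((110,205),(630,77),(723,437),(203,570))])[:,:2] # +x+y,+x-y,-x-y,-x+y
Cs=np.array([onz(s,S(*p),.11) for p in((597,143),(430,540),(107,408),(297,40))])[:,:2]
if __name__=="__main__":
    np.set_printoptions(precision=4,suppress=True)
    for c in(C,Cs):
        print(c,[np.linalg.norm(c[i]-c[i-1]) for i in range(4)])
        ey=(c[0]+c[3]-c[1]-c[2])/2;ctr=c.mean(0);th=np.arctan2(-ey[0],ey[1]);print("ctr",ctr,"yaw",np.degrees(th))
        R=np.array([[np.cos(th),-np.sin(th)],[np.sin(th),np.cos(th)]])
        print("shafts",ctr+R@[0,.0575],ctr+R@[0,-.0575])
    for n,a,b in(("post",(238,205),(529,173)),("paddle",(640,362),(200,345)),("hub1",(327,334),(391,181)),("hub2",(508,288),(328,315))):
        p,e=tri(T(*a),S(*b));print(n,p,e,"box",R.T@(p[:2]-ctr))
    for n,a,z in(("tin",(368,482),.132),("stop1",(317,440),.126),("stop2",(543,203),.126)):
        p=onz(t,T(*a),z);print(n,p,R.T@(p[:2]-ctr))
E
python3 geo.py
```

```text
[[ 0.6552  0.1064]
 [ 0.7252 -0.2208]
 [ 0.4975 -0.2691]
 [ 0.425   0.0542]] [np.float64(0.23596553396218917), np.float64(0.33466647919408016), np.float64(0.2327800250447075), np.float64(0.331299605874822)]
ctr [ 0.5757 -0.0823] yaw 12.353329359276593
shafts [ 0.5634 -0.0261] [ 0.588  -0.1385]
[[ 0.6598  0.0997]
 [ 0.7293 -0.2237]
 [ 0.5007 -0.271 ]
 [ 0.4281  0.0488]] [np.float64(0.23717789977194623), np.float64(0.33077919273297085), np.float64(0.23344552651557154), np.float64(0.3279643208530846)]
ctr [ 0.5795 -0.0865] yaw 12.464675564968237
shafts [ 0.5671 -0.0304] [ 0.5919 -0.1427]
post [0.6442 0.0248 0.1528] 0.00021811983368063523 box [0.0873 0.0948]
paddle [ 0.5396 -0.2147  0.1565] 0.00031618271387341885 box [-0.0666 -0.1165]
hub1 [ 0.5651 -0.0273  0.1375] 0.0011836856418179712 box [-0.0012  0.061 ]
hub2 [ 0.5899 -0.1389  0.1365] 0.0015433661850061458 box [-0.0011 -0.0533]
tin [ 0.4745 -0.0491  0.132 ] [-0.0944  0.0592]
stop1 [ 0.5018 -0.0187  0.126 ] [-0.0612  0.083 ]
stop2 [ 0.6443 -0.1625  0.126 ] [ 0.047  -0.0881]
```

```bash
cat >> h.py <<'E'
import sys
from scipy.spatial.transform import Rotation as Ro
SH={1:np.array([.565,-.028]),2:np.array([.590,-.1405])}
def delta(pos,yaw,base=None):
    "row from measured pose (or given (pos,R)) to tool-down pose with x axis at yaw deg"
    s=sense();p,R=(s["tcp_pos"],s["ee_rot"]) if base is None else base
    c,n=np.cos(np.radians(yaw)),np.sin(np.radians(yaw))
    G=np.array([[c,n,0],[n,-c,0],[0,0,-1]])
    return np.round(np.r_[Ro.from_matrix(R.T@G).as_rotvec(),R.T@(np.array(pos)-p)*100],4),G
E
python3 -c "
from h import *
print(delta((.6635,-.0044,.24),-56.3)[0])"
```

```text
[ 1.60000e-03 -7.00000e-04  7.32600e-01  6.44078e+01  4.64700e+01
  1.54600e-01]
```

arm_command --pt "0 0 0.733 64.4 46.5 0.1 1" --pt "0 0 0.733 64.4 46.5 0.1 1" --pt "0 0 0.733 64.4 46.5 0.1 1" --pt "0 0 0.733 64.4 46.5 0.1 1" --pt "0 0 0.733 64.4 46.5 0.1 1" --pt "0 0 0.733 64.4 46.5 0.1 1" --pt "0 0 0.733 64.4 46.5 0.1 1" --pt "0 0 0.733 64.4 46.5 0.1 1"

```text
time_s: 0.82
tcp_pos: [0.3688, 0.3478, 0.2411]
ee_rot: [[0.555, -0.832, -0.0], [-0.832, -0.555, 0.0], [-0.0, 0.0, -1.0]]
wrist_force: [0.1, 0.4, -0.3]
gripper_width: 0.482
gripper_force: 0.0
```

```bash
python3 -c "
from h import *
s=sense();print(s['time_s'],s['tcp_pos'],s['joints'],s['gripper_width'])
print(delta((.6635,-.0044,.24),-56.3)[0])"
```

```text
0.8167 [0.36880106 0.34781116 0.24111853] [ 6.16925753e+01  1.05292952e+01 -1.58466174e+01 -7.68136297e-03
 -6.36249959e+01 -2.79869904e+01] 0.481776983195658
[ 1.00000e-04  1.00000e-04  0.00000e+00  4.56538e+01 -4.97360e+00
  1.07000e-01]
```

arm_command --pt "0 0 0 45.6 -5 0 1" --pt "0 0 0 45.6 -5 0 1" --pt "0 0 0 45.6 -5 0 1" --pt "0 0 0 45.6 -5 0 1" --pt "0 0 0 45.6 -5 0 1" --pt "0 0 0 45.6 -5 0 1" --pt "0 0 0 45.6 -5 0 1" --pt "0 0 0 45.6 -5 0 1"

```text
time_s: 1.48
tcp_pos: [0.583, 0.0923, 0.2409]
ee_rot: [[0.555, -0.832, -0.0], [-0.832, -0.555, 0.0], [-0.0, 0.0, -1.0]]
wrist_force: [0.9, 1.6, 0.0]
gripper_width: 0.01
gripper_force: 0.0
```

```bash
python3 -c "
from h import *
print(delta((.6635,-.0044,.24),-56.3)[0])"
```

```text
[ 3.00000e-04  3.00000e-04 -3.00000e-04  1.25106e+01 -1.34070e+00
  8.93000e-02]
```

arm_command --pt "0 0 0 12.5 -1.3 0 1" --pt "0 0 0 12.5 -1.3 0 1" --pt "0 0 0 12.5 -1.3 0 1" --pt "0 0 0 12.5 -1.3 0 1" --pt "0 0 0 12.5 -1.3 0 1" --pt "0 0 0 12.5 -1.3 0 1"

```text
time_s: 1.98
tcp_pos: [0.6619, -0.0029, 0.2403]
ee_rot: [[0.554, -0.833, -0.002], [-0.833, -0.554, 0.0], [-0.001, 0.001, -1.0]]
wrist_force: [-0.1, 0.7, 0.7]
gripper_width: 0.005
gripper_force: 0.0
```

```bash
python3 -c "
from h import *
w=capture('wrist');cv2.imwrite('pics/w.png',w['pixels'])
s=sense();print(s['tcp_pos'],s['wrist_force'])
p=np.array([.6442,.0248]);print(proj(w,[[*p,.18],[*p,.155],[*p,.132],[.565,-.028,.137],[.59,-.1405,.137]]))
print(delta((.6635,-.0044,.166),-56.3)[0])"
```

```text
[ 0.66173278 -0.00217577  0.24080734] [-0.64677944  0.40824911  0.85568735]
[[276.07457867 278.36889789]
 [276.14806962 262.55715521]
 [276.20437563 250.46445278]
 [394.23028797 252.45539149]
 [464.16617171 114.86738208]]
[ 7.0000e-04  6.0000e-04  3.0000e-04  2.8740e-01 -2.9100e-02  7.4805e+00]
```

View pics/w.png

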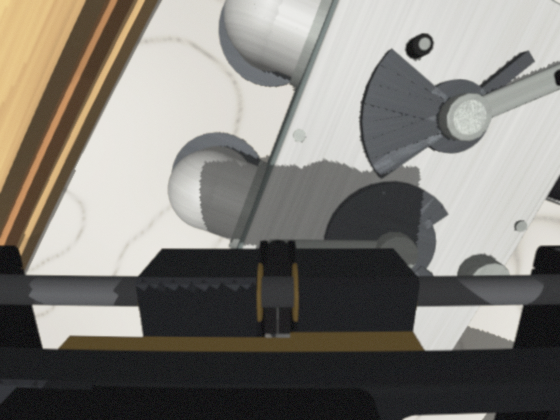

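The wrist view shows hub2 at (467,117) and hub1 at about (395,248). Both are within 4 px of the projection, so my geometry is right; the post itself is hidden behind the fingers at about (277,265). Next I descend.

arm_command --pt "0 0 0 0.3 0 2 1" --pt "0 0 0 0.3 0 4.5 1" --pt "0 0 0 0.3 0 7 1" --pt "0 0 0 0.3 0 7.5 1" --pt "0 0 0 0.3 0 7.5 1"

```text
time_s: 2.45
tcp_pos: [0.6623, -0.0041, 0.1646]
ee_rot: [[0.556, -0.831, -0.004], [-0.831, -0.556, -0.001], [-0.002, 0.004, -1.0]]
wrist_force: [-0.7, -0.0, -0.4]
gripper_width: 0.008
gripper_force: 0.0
```

```bash
cat > arc.py <<'E'
from h import *
# arc.py shaft sign phi... : cumulative rows turning tool about shaft by given degrees (ccw)
s=sense();S=SH[int(sys.argv[1])];p=s["tcp_pos"]
v=p[:2]-S;yaw=np.degrees(np.arctan2(s["ee_rot"][1,0],s["ee_rot"][0,0]))
print("r",np.hypot(*v),"ang",np.degrees(np.arctan2(v[1],v[0])),"yaw",yaw,"z",p[2],"F",s["wrist_force"],"t",s["time_s"])
for a in map(float,sys.argv[2:]):
    c,n=np.cos(np.radians(a)),np.sin(np.radians(a))
    q=S+np.array([[c,-n],[n,c]])@v
    print(a,delta((*q,p[2]),yaw+a)[0][2:5])
E
python3 arc.py 1 3 6 9 12 15 18 21 24
```

```text
r 0.10024744246776192 ang 13.813754261048004 yaw -56.20249297469332 z 0.16456800597269308 F [-0.73205204 -0.04926669 -0.39495001] t 2.45
3.0 [-0.0524 -0.4978 -0.1664]
6.0 [-0.1047 -1.0035 -0.3065]
9.0 [-0.1571 -1.516  -0.42  ]
12.0 [-0.2094 -2.0336 -0.5064]
15.0 [-0.2618 -2.5551 -0.5657]
18.0 [-0.3142 -3.079  -0.5976]
21.0 [-0.3665 -3.6038 -0.602 ]
24.0 [-0.4189 -4.1281 -0.579 ]
```

arm_command --pt "0 0 0 -0.5 0 0 1" --pt "0 0 0 -0.9 0 0 1" --pt "0 0 0 -1.2 0 0 1" --pt "0 0 0 -1.4 0 0 1" --pt "0 0 0 -1.6 0 0 1" --pt "0 0 0 -1.6 0 0 1"

```text
time_s: 2.95
tcp_pos: [0.6557, 0.0083, 0.1675]
ee_rot: [[0.555, -0.832, 0.003], [-0.832, -0.555, -0.0], [0.002, -0.002, -1.0]]
wrist_force: [1.2, -1.5, 0.3]
gripper_width: 0.005
gripper_force: 0.6
```

```bash
python3 arc.py 1 3 6 9 12 15 18 21 24
```

```text
r 0.09772947517656622 ang 21.815538120146293 yaw -56.2825487678453 z 0.16749868656735206 F [ 1.23201815 -1.54022633  0.32424756] t 2.95
3.0 [-0.0524 -0.5032 -0.0924]
6.0 [-0.1047 -1.0106 -0.1583]
9.0 [-0.1571 -1.5208 -0.1976]
12.0 [-0.2094 -2.0323 -0.2101]
15.0 [-0.2618 -2.5437 -0.1958]
18.0 [-0.3142 -3.0537 -0.1548]
21.0 [-0.3665 -3.5609 -0.0872]
24.0 [-0.4189 -4.0638  0.0069]
```

arm_command --pt "0 0 -0.052 -0.5 -0.09 0 1" --pt "0 0 -0.105 -1.01 -0.16 0 1" --pt "0 0 -0.157 -1.52 -0.2 0 1" --pt "0 0 -0.209 -2.03 -0.21 0 1" --pt "0 0 -0.262 -2.54 -0.2 0 1" --pt "0 0 -0.314 -3.05 -0.15 0 1" --pt "0 0 -0.367 -3.56 -0.09 0 1" --pt "0 0 -0.419 -4.06 0.01 0 1"

```text
time_s: 3.62
tcp_pos: [0.6338, 0.0418, 0.1672]
ee_rot: [[0.847, -0.532, 0.004], [-0.532, -0.847, 0.0], [0.003, -0.002, -1.0]]
wrist_force: [2.7, -1.8, 1.2]
gripper_width: 0.004
gripper_force: 1.5
```

```bash
python3 arc.py 1 3 6 9 12 15 18 21 24
```

```text
r 0.09803594831613102 ang 45.429427302524616 yaw -32.15107692603299 z 0.16723480274006342 F [ 2.69108465 -1.84263874  1.24036251] t 3.6167
3.0 [-0.0524 -0.504  -0.0972]
6.0 [-0.1047 -1.0123 -0.1679]
9.0 [-0.1571 -1.5237 -0.212 ]
12.0 [-0.2094 -2.0366 -0.2292]
15.0 [-0.2618 -2.5498 -0.2195]
18.0 [-0.3142 -3.0618 -0.183 ]
21.0 [-0.3665 -3.5711 -0.1197]
24.0 [-0.4189 -4.0764 -0.0299]
```

arm_command --pt "0 0 -0.052 -0.5 -0.09 0 1" --pt "0 0 -0.105 -1.01 -0.16 0 1" --pt "0 0 -0.157 -1.52 -0.21 0 1" --pt "0 0 -0.209 -2.03 -0.22 0 1" --pt "0 0 -0.262 -2.55 -0.21 0 1" --pt "0 0 -0.314 -3.06 -0.17 0 1" --pt "0 0 -0.367 -3.57 -0.11 0 1" --pt "0 0 -0.419 -4.07 -0.02 0 1"

```text
time_s: 4.28
tcp_pos: [0.5997, 0.0642, 0.1673]
ee_rot: [[0.99, -0.141, 0.005], [-0.141, -0.99, 0.001], [0.004, -0.002, -1.0]]
wrist_force: [3.6, -1.0, 2.4]
gripper_width: 0.004
gripper_force: 1.5
```

```bash
python3 arc.py 1 1 2 3 4 5 6 7 8
```

```text
r 0.09854386125643877 ang 69.36690855328443 yaw -8.129808331571342 z 0.16727383132066204 F [ 3.64835034 -0.9830794   2.39344698] t 4.2833
1.0 [-0.0174 -0.1682 -0.0358]
2.0 [-0.0349 -0.3371 -0.0686]
3.0 [-0.0524 -0.5064 -0.0985]
4.0 [-0.0698 -0.6763 -0.1254]
5.0 [-0.0873 -0.8466 -0.1493]
6.0 [-0.1047 -1.0173 -0.1703]
7.0 [-0.1222 -1.1884 -0.1883]
8.0 [-0.1396 -1.3597 -0.2033]
```

arm_command --pt "0 0 -0.017 -0.17 -0.04 0 1" --pt "0 0 -0.035 -0.34 -0.07 0 1" --pt "0 0 -0.052 -0.51 -0.1 0 1" --pt "0 0 -0.07 -0.68 -0.13 0 1" --pt "0 0 -0.087 -0.85 -0.15 0 1" --pt "0 0 -0.105 -1.02 -0.17 0 1" --pt "0 0 -0.105 -1.02 -0.17 0 1"

```text
time_s: 4.87
tcp_pos: [0.588, 0.067, 0.1661]
ee_rot: [[0.999, -0.039, -0.0], [-0.039, -0.999, -0.0], [-0.0, 0.0, -1.0]]
wrist_force: [3.0, 0.1, 1.9]
gripper_width: 0.007
gripper_force: 1.1
```

arm_command --pt "0 0 -0.017 -0.17 -0.04 0 1" --pt "0 0 -0.035 -0.34 -0.07 0 1" --pt "0 0 -0.035 -0.34 -0.07 0 1"

```text
time_s: 5.12
tcp_pos: [0.5845, 0.0678, 0.166]
ee_rot: [[1.0, -0.004, -0.001], [-0.004, -1.0, -0.0], [-0.001, 0.0, -1.0]]
wrist_force: [1.9, 0.2, 2.4]
gripper_width: 0.007
gripper_force: 1.1
```

```bash
python3 arc.py 1 1 2 3 4
```

```text
r 0.09774507755080565 ang 78.496869537946 yaw -0.2171713543998863 z 0.16604467363213257 F [1.93804294 0.20389385 2.42171915] t 5.1167
1.0 [-0.0175 -0.1676 -0.0319]
2.0 [-0.0349 -0.3357 -0.0609]
3.0 [-0.0524 -0.5043 -0.087 ]
4.0 [-0.0698 -0.6733 -0.1101]
```

arm_command --pt "0 0 -0.017 -0.17 -0.03 0 1" --pt "0 0 -0.017 -0.17 -0.03 0 1"

```text
time_s: 5.28
tcp_pos: [0.5829, 0.0681, 0.166]
ee_rot: [[1.0, 0.013, -0.001], [0.013, -1.0, -0.0], [-0.001, 0.0, -1.0]]
wrist_force: [2.1, -0.6, 0.9]
gripper_width: 0.005
gripper_force: 1.1
```

arm_command --pt "0 0 -0.017 -0.17 -0.03 0 1" --pt "0 0 -0.017 -0.17 -0.03 0 1"

```text
time_s: 5.45
tcp_pos: [0.5812, 0.0684, 0.1661]
ee_rot: [[1.0, 0.03, -0.0], [0.03, -1.0, 0.0], [-0.0, -0.0, -1.0]]
wrist_force: [1.6, -0.8, 1.3]
gripper_width: 0.004
gripper_force: 1.1
```

arm_command --pt "0 0 -0.017 -0.17 -0.03 0 1" --pt "0 0 -0.017 -0.17 -0.03 0 1"

```text
time_s: 5.62
tcp_pos: [0.5795, 0.0687, 0.1661]
ee_rot: [[0.999, 0.047, -0.0], [0.047, -0.999, 0.0], [-0.0, -0.0, -1.0]]
wrist_force: [2.7, -0.1, 0.4]
gripper_width: 0.007
gripper_force: 1.1
```

arm_command --pt "0 0 -0.012 -0.12 -0.02 0 1" --pt "0 0 -0.012 -0.12 -0.02 0 1"

```text
time_s: 5.78
tcp_pos: [0.5784, 0.0689, 0.1661]
ee_rot: [[0.998, 0.059, -0.0], [0.059, -0.998, 0.0], [-0.0, -0.0, -1.0]]
wrist_force: [2.7, 1.2, 2.6]
gripper_width: 0.008
gripper_force: 1.2
```

arm_command --pt "0 0 -0.012 -0.12 -0.02 0 1" --pt "0 0 -0.012 -0.12 -0.02 0 1"

```text
time_s: 5.95
tcp_pos: [0.5772, 0.069, 0.1661]
ee_rot: [[0.997, 0.071, -0.0], [0.071, -0.997, 0.0], [-0.0, -0.0, -1.0]]
wrist_force: [2.8, 0.5, 1.2]
gripper_width: 0.007
gripper_force: 1.2
```

arm_command --pt "0 0 -0.012 -0.12 -0.02 0 1" --pt "0 0 -0.012 -0.12 -0.02 0 1"

```text
time_s: 6.12
tcp_pos: [0.576, 0.0691, 0.1661]
ee_rot: [[0.997, 0.083, -0.0], [0.083, -0.997, 0.0], [-0.0, -0.0, -1.0]]
wrist_force: [2.8, 1.0, 1.2]
gripper_width: 0.004
gripper_force: 1.1
```

arm_command --pt "0 0 -0.012 -0.12 -0.02 0 1" --pt "0 0 -0.012 -0.12 -0.02 0 1"

```text
time_s: 6.28
tcp_pos: [0.5748, 0.0692, 0.1661]
ee_rot: [[0.996, 0.095, -0.0], [0.095, -0.996, 0.0], [-0.0, -0.0, -1.0]]
wrist_force: [2.6, 0.6, 2.1]
gripper_width: 0.011
gripper_force: 1.1
```

arm_command --pt "0 0 -0.012 -0.12 -0.02 0 1" --pt "0 0 -0.012 -0.12 -0.02 0 1"

```text
time_s: 6.45
tcp_pos: [0.5736, 0.0693, 0.1661]
ee_rot: [[0.994, 0.107, -0.0], [0.107, -0.994, 0.0], [-0.0, -0.0, -1.0]]
wrist_force: [2.5, 0.7, 1.0]
gripper_width: 0.0
gripper_force: 1.1
```

arm_command --pt "0 0 -0.012 -0.12 -0.02 0 1" --pt "0 0 -0.012 -0.12 -0.02 0 1"

```text
time_s: 6.62
tcp_pos: [0.5723, 0.0694, 0.1661]
ee_rot: [[0.993, 0.119, -0.0], [0.119, -0.993, 0.0], [-0.0, -0.0, -1.0]]
wrist_force: [2.2, 1.0, 0.5]
gripper_width: 0.006
gripper_force: 1.1
```

```bash
python3 arc.py 1 0.7
```

```text
r 0.09763753478065694 ang 85.68882512584706 yaw 6.80956158116635 z 0.16607880732649954 F [2.2274479  0.98171304 0.54049998] t 6.6167
0.7 [-0.0122 -0.1172 -0.0223]
```

arm_command --pt "0 0 -0.012 -0.12 -0.02 0 1" --pt "0 0 -0.012 -0.12 -0.02 0 1"

```text
time_s: 6.78
tcp_pos: [0.5711, 0.0694, 0.166]
ee_rot: [[0.991, 0.13, -0.0], [0.13, -0.991, 0.0], [-0.0, -0.0, -1.0]]
wrist_force: [2.4, 0.5, 0.8]
gripper_width: 0.008
gripper_force: 1.0
```

arm_command --pt "0 0 -0.012 -0.12 -0.02 0 1" --pt "0 0 -0.012 -0.12 -0.02 0 1"

```text
time_s: 6.95
tcp_pos: [0.5699, 0.0694, 0.1661]
ee_rot: [[0.99, 0.142, -0.0], [0.142, -0.99, 0.0], [-0.0, -0.0, -1.0]]
wrist_force: [2.1, 1.3, 0.7]
gripper_width: 0.005
gripper_force: 1.1
```

arm_command --pt "0 0 -0.012 -0.12 -0.02 0 1" --pt "0 0 -0.012 -0.12 -0.02 0 1"

```text
time_s: 7.12
tcp_pos: [0.5687, 0.0695, 0.1661]
ee_rot: [[0.988, 0.154, -0.0], [0.154, -0.988, 0.0], [-0.0, -0.0, -1.0]]
wrist_force: [2.0, 1.5, 0.3]
gripper_width: 0.004
gripper_force: 1.1
```

arm_command --pt "0 0 -0.012 -0.12 -0.02 0 1" --pt "0 0 -0.012 -0.12 -0.02 0 1"

```text
time_s: 7.28
tcp_pos: [0.5675, 0.0695, 0.1661]
ee_rot: [[0.986, 0.166, -0.0], [0.166, -0.986, 0.0], [-0.0, -0.0, -1.0]]
wrist_force: [1.8, 1.0, 0.6]
gripper_width: 0.003
gripper_force: 1.1
```

arm_command --pt "0 0 -0.012 -0.12 -0.02 0 1" --pt "0 0 -0.012 -0.12 -0.02 0 1"

```text
time_s: 7.45
tcp_pos: [0.5663, 0.0695, 0.1661]
ee_rot: [[0.984, 0.178, -0.0], [0.178, -0.984, 0.0], [-0.0, -0.0, -1.0]]
wrist_force: [2.6, 1.5, -0.7]
gripper_width: 0.007
gripper_force: 1.1
```

arm_command --pt "0 0 -0.012 -0.12 -0.02 0 1" --pt "0 0 -0.012 -0.12 -0.02 0 1"

```text
time_s: 7.62
tcp_pos: [0.565, 0.0695, 0.1661]
ee_rot: [[0.982, 0.19, -0.0], [0.19, -0.982, 0.0], [-0.0, -0.0, -1.0]]
wrist_force: [1.7, 0.9, 0.6]
gripper_width: 0.007
gripper_force: 1.1
```

arm_command --pt "0 0 -0.012 -0.12 -0.02 0 1" --pt "0 0 -0.012 -0.12 -0.02 0 1"

```text
time_s: 7.78
tcp_pos: [0.5645, 0.0696, 0.1662]
ee_rot: [[0.979, 0.202, 0.001], [0.202, -0.979, 0.0], [0.001, -0.0, -1.0]]
wrist_force: [3.8, 1.7, -1.1]
gripper_width: 0.006
gripper_force: 2.1
```

arm_command --pt "0 0 -0.012 -0.12 -0.02 0 1" --pt "0 0 -0.012 -0.12 -0.02 0 1"

```text
time_s: 7.95
tcp_pos: [0.5642, 0.0697, 0.1663]
ee_rot: [[0.977, 0.213, 0.004], [0.213, -0.977, 0.001], [0.004, -0.0, -1.0]]
wrist_force: [7.5, 1.6, -2.8]
gripper_width: 0.005
gripper_force: 3.2
```

```bash
python3 -c "
from h import *
c=capture('scene');cv2.imwrite('pics/e.png',cv2.resize(c['pixels'][170:320,205:365],None,fx=4,fy=4))"; python3 arc.py 1 0.7
```

```text
r 0.09767074703352861 ang 90.45171101652454 yaw 12.30387519101912 z 0.16629710997065503 F [ 6.51029772  1.46233968 -1.78367668] t 8.0
0.7 [-0.0122 -0.1169 -0.0238]
```

View pics/e.png

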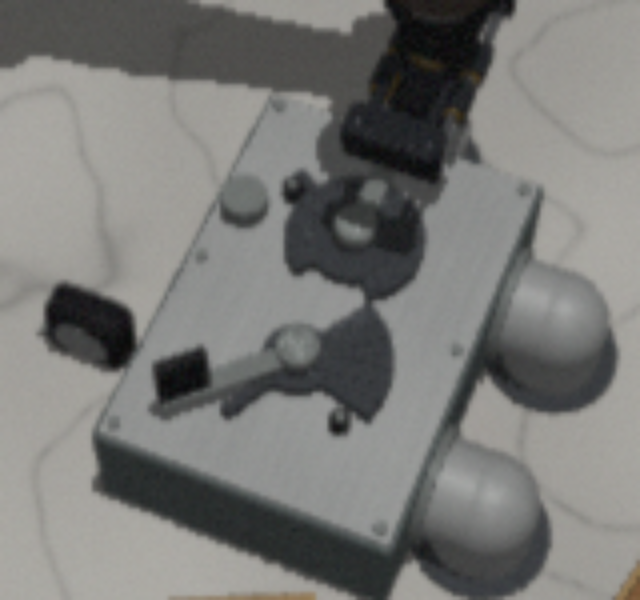

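The stop is met: the lug at (312,183) touches the first pin at (293,187), and the TCP stalls as the force climbs. I'll press a bit more.

arm_command --pt "0 0 0 -0.15 0 0 1" --pt "0 0 0 -0.15 0 0 1" --pt "0 0 0 -0.15 0 0 1"

```text
time_s: 8.25
tcp_pos: [0.564, 0.0697, 0.1664]
ee_rot: [[0.977, 0.213, 0.006], [0.213, -0.977, 0.002], [0.006, -0.0, -1.0]]
wrist_force: [9.9, 1.1, -4.4]
gripper_width: 0.002
gripper_force: 4.6
```

arm_command --pt "0 0 0 -0.12 0 0 1" --pt "0 0 0 -0.12 0 0 1" --pt "0 0 0 -0.12 0 0 1"

```text
time_s: 8.5
tcp_pos: [0.5639, 0.0696, 0.1665]
ee_rot: [[0.977, 0.213, 0.009], [0.213, -0.977, 0.002], [0.009, -0.0, -1.0]]
wrist_force: [12.0, 1.7, -5.3]
gripper_width: 0.002
gripper_force: 5.7
```

arm_command --pt "0 0 0 -0.12 0 0 1" --pt "0 0 0 -0.12 0 0 1" --pt "0 0 0 -0.12 0 0 1"

```text
time_s: 8.75
tcp_pos: [0.5637, 0.0696, 0.1666]
ee_rot: [[0.977, 0.214, 0.011], [0.214, -0.977, 0.003], [0.011, -0.0, -1.0]]
wrist_force: [14.2, 0.1, -8.2]
gripper_width: 0.005
gripper_force: 6.8
```

arm_command --pt "0 0 0 1 0 0 1" --pt "0 0 0 3 0 0 1" --pt "0 0 0 3 0 -3 1" --pt "0 0 0 3 0 -7 1" --pt "0 0 0 3 0 -7.5 1"

```text
time_s: 9.17
tcp_pos: [0.5903, 0.0746, 0.247]
ee_rot: [[0.977, 0.213, 0.007], [0.213, -0.977, -0.0], [0.006, 0.002, -1.0]]
wrist_force: [0.4, 0.3, 2.9]
gripper_width: 0.007
gripper_force: 0.0
```

```bash
python3 -c "
from h import *
print(sense()['tcp_pos'],delta((.5121,-.1964,.24),-34.2)[0])"
```

```text
[0.59027491 0.07455872 0.24704147] [-1.00000e-03 -6.70000e-03  8.12000e-01 -1.34258e+01  2.48013e+01
  6.60700e-01]
```

arm_command --pt "0 0 0.812 -13.4 24.8 0.5 1" --pt "0 0 0.812 -13.4 24.8 0.5 1" --pt "0 0 0.812 -13.4 24.8 0.5 1" --pt "0 0 0.812 -13.4 24.8 0.5 1" --pt "0 0 0.812 -13.4 24.8 0.5 1" --pt "0 0 0.812 -13.4 24.8 0.5 1" --pt "0 0 0.812 -13.4 24.8 0.5 1" --pt "0 0 0.812 -13.4 24.8 0.5 1"

```text
time_s: 9.83
tcp_pos: [0.5062, -0.2, 0.2353]
ee_rot: [[0.822, -0.57, -0.006], [-0.57, -0.822, 0.0], [-0.005, 0.003, -1.0]]
wrist_force: [-0.6, -0.3, 0.5]
gripper_width: 0.006
gripper_force: 0.0
```

```bash
python3 -c "
from h import *
print(sense()['tcp_pos'],delta((.5121,-.1964,.166),-34.2)[0])
c=capture('top');cv2.imwrite('pics/f.png',cv2.resize(c['pixels'][120:250,225:385],None,fx=4,fy=4))"
```

```text
[ 0.50621448 -0.20004388  0.23526361] [ 3.1000e-03  5.1000e-03 -9.3000e-03  3.1130e-01 -6.5660e-01  6.9228e+00]
```

View pics/f.png

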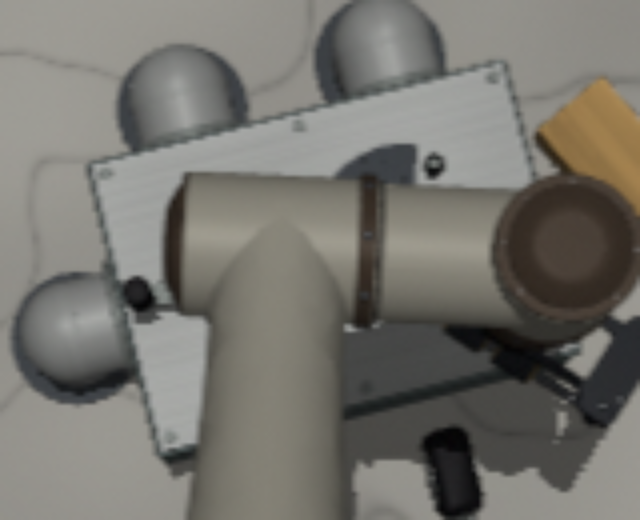

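The post stands at (138,292), on the +y side where I left it; the arm hides the paddle. I'll descend beside the paddle and feel for contact.

arm_command --pt "0 0 0 0.3 -0.6 2 1" --pt "0 0 0 0.3 -0.6 4.5 1" --pt "0 0 0 0.3 -0.6 6.5 1" --pt "0 0 0 0.3 -0.6 6.9 1" --pt "0 0 0 0.3 -0.6 6.9 1"

```text
time_s: 10.3
tcp_pos: [0.5146, -0.1918, 0.1655]
ee_rot: [[0.827, -0.562, -0.006], [-0.562, -0.827, 0.001], [-0.005, 0.003, -1.0]]
wrist_force: [0.0, -0.1, 0.4]
gripper_width: 0.001
gripper_force: 0.0
```

arm_command --pt "0 0 0 0.5 0 0 1" --pt "0 0 0 1 0 0 1" --pt "0 0 0 1.4 0 0 1" --pt "0 0 0 1.6 0 0 1" --pt "0 0 0 1.8 0 0 1" --pt "0 0 0 2 0 0 1" --pt "0 0 0 2 0 0 1"

```text
time_s: 10.88
tcp_pos: [0.5323, -0.2038, 0.1677]
ee_rot: [[0.827, -0.563, -0.001], [-0.563, -0.827, 0.0], [-0.001, 0.0, -1.0]]
wrist_force: [-2.8, 1.8, 2.7]
gripper_width: 0.003
gripper_force: 1.8
```

```bash
python3 arc.py 2 2 4 6 8 10 13 16 19
```

```text
r 0.08569823366090086 ang -132.34159605852884 yaw -34.25736564307058 z 0.16766968107004046 F [-2.77219033  1.81671271  2.72897901] t 10.8833
2.0 [-0.0349  0.2968  0.0369]
4.0 [-0.0698  0.5948  0.0634]
6.0 [-0.1047  0.8935  0.0795]
8.0 [-0.1396  1.1926  0.0852]
10.0 [-0.1745  1.4917  0.0804]
13.0 [-0.2269  1.9395  0.0536]
16.0 [-0.2793  2.3854  0.0035]
19.0 [-0.3316  2.828  -0.0699]
```

arm_command --pt "0 0 -0.035 0.3 0.04 0 1" --pt "0 0 -0.07 0.59 0.06 0 1" --pt "0 0 -0.07 0.59 0.06 0 1"

```text
time_s: 11.13
tcp_pos: [0.5368, -0.2077, 0.1675]
ee_rot: [[0.864, -0.503, -0.001], [-0.503, -0.864, 0.0], [-0.001, 0.0, -1.0]]
wrist_force: [-1.9, 2.3, 2.0]
gripper_width: 0.002
gripper_force: 1.8
```

arm_command --pt "0 0 -0.035 0.3 0.04 0 1" --pt "0 0 -0.035 0.3 0.04 0 1"

```text
time_s: 11.3
tcp_pos: [0.5391, -0.2095, 0.1673]
ee_rot: [[0.881, -0.473, -0.001], [-0.473, -0.881, 0.0], [-0.001, 0.0, -1.0]]
wrist_force: [-3.3, 2.7, 2.5]
gripper_width: 0.009
gripper_force: 2.0
```

arm_command --pt "0 0 -0.035 0.3 0.04 0 1" --pt "0 0 -0.035 0.3 0.04 0 1"

```text
time_s: 11.47
tcp_pos: [0.5416, -0.2113, 0.1672]
ee_rot: [[0.897, -0.443, -0.001], [-0.443, -0.897, 0.0], [-0.001, 0.0, -1.0]]
wrist_force: [-3.6, 2.3, 2.9]
gripper_width: 0.002
gripper_force: 2.0
```

arm_command --pt "0 0 -0.035 0.3 0.04 0 1" --pt "0 0 -0.035 0.3 0.04 0 1"

```text
time_s: 11.63
tcp_pos: [0.5441, -0.213, 0.1671]
ee_rot: [[0.911, -0.411, -0.001], [-0.411, -0.911, 0.0], [-0.001, 0.0, -1.0]]
wrist_force: [-3.6, 2.5, 3.2]
gripper_width: 0.008
gripper_force: 2.0
```

```bash
python3 arc.py 2 3 6 9 12 15 18 21 24
```

```text
r 0.08578542122802947 ang -122.32343124541438 yaw -24.288185071781108 z 0.1671121475089017 F [-3.61415504  2.54314367  3.21984494] t 11.6333
3.0 [-0.0524  0.4462  0.0511]
6.0 [-0.1047  0.8945  0.0788]
9.0 [-0.1571  1.3436  0.083 ]
12.0 [-0.2094  1.7923  0.0637]
15.0 [-0.2618  2.2394  0.0209]
18.0 [-0.3142  2.6836 -0.0452]
21.0 [-0.3665  3.1237 -0.1345]
24.0 [-0.4189  3.5586 -0.2466]
```

arm_command --pt "0 0 -0.052 0.45 0.05 0 1" --pt "0 0 -0.105 0.89 0.08 0 1" --pt "0 0 -0.157 1.34 0.08 0 1" --pt "0 0 -0.209 1.79 0.06 0 1" --pt "0 0 -0.262 2.24 0.02 0 1" --pt "0 0 -0.314 2.68 -0.05 0 1" --pt "0 0 -0.367 3.12 -0.13 0 1" --pt "0 0 -0.419 3.56 -0.25 0 1"

```text
time_s: 12.3
tcp_pos: [0.5765, -0.2252, 0.1667]
ee_rot: [[1.0, -0.004, -0.003], [-0.004, -1.0, 0.001], [-0.003, -0.001, -1.0]]
wrist_force: [-5.5, 2.8, 1.9]
gripper_width: 0.007
gripper_force: 2.5
```

```bash
python3 arc.py 2 3 6 9 12 15 18 21 24
```

```text
r 0.08575963219116775 ang -99.0392565119657 yaw -0.20740788753541842 z 0.16673580955528006 F [-5.53147686  2.84785708  1.93416904] t 12.3
3.0 [-0.0524  0.4453  0.0573]
6.0 [-0.1047  0.893   0.0912]
9.0 [-0.1571  1.3419  0.1016]
12.0 [-0.2094  1.7907  0.0886]
15.0 [-0.2618  2.2382  0.052 ]
18.0 [-0.3142  2.6831 -0.0079]
21.0 [-0.3665  3.1243 -0.091 ]
24.0 [-0.4189  3.5606 -0.1971]
```

arm_command --pt "0 0 -0.052 0.45 0.06 0 1" --pt "0 0 -0.105 0.89 0.09 0 1" --pt "0 0 -0.157 1.34 0.1 0 1" --pt "0 0 -0.209 1.79 0.09 0 1" --pt "0 0 -0.262 2.24 0.05 0 1" --pt "0 0 -0.314 2.68 -0.01 0 1" --pt "0 0 -0.367 3.12 -0.09 0 1" --pt "0 0 -0.419 3.56 -0.2 0 1"

```text
time_s: 12.97
tcp_pos: [0.6116, -0.2237, 0.1664]
ee_rot: [[0.915, 0.403, -0.005], [0.403, -0.915, 0.0], [-0.005, -0.002, -1.0]]
wrist_force: [-5.6, 0.6, 1.9]
gripper_width: 0.004
gripper_force: 2.5
```

```bash
python3 arc.py 2 1 2 3 4 5 6
```

```text
r 0.08598060998401284 ang -75.48257333093754 yaw 23.78234026885482 z 0.16636511632866607 F [-5.5779947   0.62069113  1.85159859] t 12.9667
1.0 [-0.0175  0.1483  0.0229]
2.0 [-0.0349  0.297   0.0431]
3.0 [-0.0524  0.446   0.0608]
4.0 [-0.0698  0.5953  0.0759]
5.0 [-0.0873  0.7449  0.0883]
6.0 [-0.1047  0.8946  0.0982]
```

arm_command --pt "0 0 -0.035 0.3 0.04 0 1" --pt "0 0 -0.07 0.6 0.08 0 1" --pt "0 0 -0.105 0.89 0.1 0 1" --pt "0 0 -0.105 0.89 0.1 0 1"

```text
time_s: 13.3
tcp_pos: [0.6208, -0.2211, 0.1662]
ee_rot: [[0.868, 0.496, -0.004], [0.496, -0.868, -0.0], [-0.003, -0.002, -1.0]]
wrist_force: [-4.6, 0.1, 0.4]
gripper_width: 0.007
gripper_force: 1.9
```

arm_command --pt "0 0 -0.017 0.15 0.02 0 1" --pt "0 0 -0.017 0.15 0.02 0 1"

```text
time_s: 13.47
tcp_pos: [0.6221, -0.2206, 0.1662]
ee_rot: [[0.86, 0.51, -0.003], [0.51, -0.86, 0.0], [-0.003, -0.002, -1.0]]
wrist_force: [-5.2, 0.3, -0.3]
gripper_width: 0.005
gripper_force: 2.2
```

arm_command --pt "0 0 -0.017 0.15 0.02 0 1" --pt "0 0 -0.017 0.15 0.02 0 1"

```text
time_s: 13.63
tcp_pos: [0.6237, -0.2199, 0.1662]
ee_rot: [[0.851, 0.525, -0.003], [0.525, -0.851, 0.0], [-0.002, -0.002, -1.0]]
wrist_force: [-4.6, 0.2, -0.8]
gripper_width: 0.004
gripper_force: 2.2
```

arm_command --pt "0 0 -0.017 0.15 0.02 0 1" --pt "0 0 -0.017 0.15 0.02 0 1"

```text
time_s: 13.8
tcp_pos: [0.6251, -0.2193, 0.1662]
ee_rot: [[0.842, 0.539, -0.003], [0.539, -0.842, 0.0], [-0.002, -0.002, -1.0]]
wrist_force: [-5.0, -0.6, -1.1]
gripper_width: 0.004
gripper_force: 2.2
```

arm_command --pt "0 0 -0.017 0.15 0.02 0 1" --pt "0 0 -0.017 0.15 0.02 0 1"

```text
time_s: 13.97
tcp_pos: [0.6255, -0.2192, 0.1662]
ee_rot: [[0.833, 0.553, -0.005], [0.553, -0.833, -0.0], [-0.005, -0.003, -1.0]]
wrist_force: [-7.9, -2.9, 0.2]
gripper_width: 0.006
gripper_force: 3.5
```

```bash
python3 arc.py 2 1
```

```text
r 0.08629938273171908 ang -65.7253259725001 yaw 33.588588853072096 z 0.16621597268323285 F [-7.85285274 -2.90109446  0.18804129] t 13.9667
1.0 [-0.0175  0.1488  0.0231]
```

arm_command --pt "0 0 0 0.12 0 0 1" --pt "0 0 0 0.12 0 0 1" --pt "0 0 0 0.12 0 0 1"

```text
time_s: 14.22
tcp_pos: [0.6256, -0.2191, 0.1662]
ee_rot: [[0.834, 0.552, -0.007], [0.552, -0.834, -0.001], [-0.006, -0.003, -1.0]]
wrist_force: [-9.4, -3.4, 1.2]
gripper_width: 0.006
gripper_force: 4.6
```

arm_command --pt "0 0 0 0.12 0 0 1" --pt "0 0 0 0.12 0 0 1" --pt "0 0 0 0.12 0 0 1"

```text
time_s: 14.47
tcp_pos: [0.6256, -0.219, 0.1662]
ee_rot: [[0.834, 0.552, -0.009], [0.552, -0.834, -0.001], [-0.008, -0.004, -1.0]]
wrist_force: [-10.6, -5.5, 0.9]
gripper_width: 0.004
gripper_force: 5.9
```

arm_command --pt "0 0 0 0.12 0 0 1" --pt "0 0 0 0.12 0 0 1" --pt "0 0 0 0.12 0 0 1"

```text
time_s: 14.72
tcp_pos: [0.6257, -0.219, 0.1662]
ee_rot: [[0.834, 0.552, -0.011], [0.552, -0.834, -0.002], [-0.011, -0.005, -1.0]]
wrist_force: [-11.8, -6.4, 1.1]
gripper_width: 0.009
gripper_force: 7.1
```

The paddle is firm on its stop at about 13 N. I'll back off, lift clear and check.

arm_command --pt "0 0 0 -1 0 0 1" --pt "0 0 0 -3 0 0 1" --pt "0 0 0 -3 0 -3 1" --pt "0 0 0 -3 0 -7 1" --pt "0 0 0 -3 0 -10 1" --pt "0 0 0 -3 0 -10 1"

```text
time_s: 15.22
tcp_pos: [0.6105, -0.2347, 0.2769]
ee_rot: [[0.832, 0.554, 0.021], [0.554, -0.832, -0.006], [0.014, 0.016, -1.0]]
wrist_force: [0.7, 0.4, 1.3]
gripper_width: 0.006
gripper_force: 0.0
```

```bash
python3 -c "
from h import *
print(sense()['tcp_pos'],delta((.45,-.3,.26),33.6)[0])"
```

```text
[ 0.61049181 -0.2346998   0.27685414] [ 1.64000e-02 -1.38000e-02  1.10000e-03 -1.69986e+01 -3.48710e+00
  1.39440e+00]
```

arm_command --pt "0 0 0 -17 -3.5 0 1" --pt "0 0 0 -17 -3.5 0 1" --pt "0 0 0 -17 -3.5 0 1" --pt "0 0 0 -17 -3.5 0 1" --pt "0 0 0 -17 -3.5 0 1" --pt "0 0 0 -17 -3.5 0 1" --pt "0 0 0 -17 -3.5 0 1"

```text
time_s: 15.8
tcp_pos: [0.446, -0.2988, 0.2681]
ee_rot: [[0.833, 0.554, 0.005], [0.554, -0.833, -0.002], [0.003, 0.004, -1.0]]
wrist_force: [0.6, 0.5, -0.3]
gripper_width: 0.007
gripper_force: 0.0
```

```bash
python3 -c "
from h import *
c=capture('top');cv2.imwrite('pics/g.png',cv2.resize(c['pixels'][120:260,225:405],None,fx=4,fy=4))
for j in (1.15,1.19,1.25):
  a=j-2.4+np.radians(12.4);P=[.590+.09*np.cos(a),-.1405+.09*np.sin(a),.155];print(j,(proj(c,P)[0]-[225,120])*4+1.5)
print(sense()['wrist_force'])"
```

```text
1.15 [510.88565193 163.25506437]
1.19 [508.20074064 159.35241352]
1.25 [503.88467723 153.70525771]
[ 0.23580686 -0.10926615  0.11751333]
```

View pics/g.png

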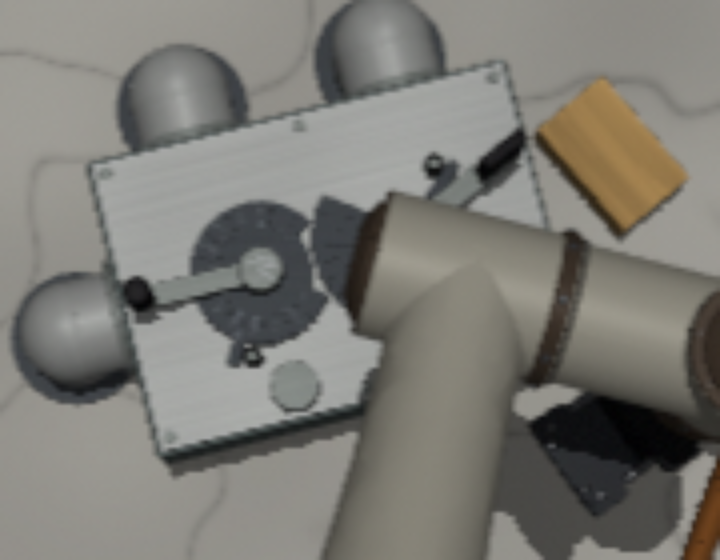

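The lugs sit on both pins, at (245,353) and (437,170). The paddle at about (502,154) matches joint 1.25, where I'd expect (504,154), and the post is at (138,292) over on the +y side. The tool is clear of everything, so I'll hand in.

```bash
python3 -c "
from h import *
print(finish_job())"
```

```text
the job is handed in; nothing more can be done
None
```

The job is handed in: both levers were swung counter-clockwise onto their stops (about 14 N felt at the post, 13 N at the paddle) and left there, with the gripper clear and nothing else on the bench touched.

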